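# Set a sketchbook's joint with a creaser and put the tool away

### The arm

A 6-joint arm with a two-finger parallel gripper is mounted at the origin on a cart in front of the work surface, level with it; the furniture and walls round the work are solid. World frame = base frame: x ahead of the robot, y to its left, z up, the work surface at z = 0. Lengths are in mm, angles in rad, forces in N, time in s.
With the tool pointing down it reaches from about 300 to 775 mm from the base axis. Payload 14.6 kg.
Tool frame: the origin (TCP) lies midway between the tips of the shut fingers; the grasp point (between the pads) lies 19 mm behind it (manip.grasp_offset is the distance from the TCP to the grasp point, in mm); z points along the fingers, y is the line along which they close (so a half turn about z gives the same grasp; the last joint's range is limited). The gripper opens to 94 mm and grips with 3 to 60 N. Pads are 16 mm wide; open, the fingers measure 119 mm over their backs; the gripper's body (75 mm by 177 mm) begins 78 mm behind the grasp point.
Start: joints at [1.104, 0.3, 1.521, -0, 1.321, -0.067], TCP at [214.075, 506.617, 205.446] pointing down, gripper open.
Joint ranges: [-3.03, 3.03], [-0.79, 2.21], [0.23, 2.52], [-1.04, 4.18], [0, 3.07], [-2.55, 2.55]. Speed limits (rad/s): [2.22, 2.22, 2.57, 3.14, 3.14, 3.14].

### API

Orientations are given as [roll, pitch, yaw] about the fixed x, y, z axes, in that order (R = Rz(yaw) Ry(pitch) Rx(roll)).
In Python, from cell import manip, viewer gives the robot as it stands. The module is installed in compiled form; this text tells all that it offers.
- The arm moves only by the tool move_arm, never from a script. Its argument "moves" is a list of rows, each a list of 4 numbers: the shift along the tool's x, y, z in m, then the turn about the tool's z in rad. A call has 1 to 12 rows; each row is the pose to reach, as a shift and turn from the pose commanded when the call began, along the tool's axes at that moment; what a row does not reach only later rows make up. A row lasts 1/10 s, in which the tool goes at most 50 mm and 8.59 degrees, less where a joint would pass 70% of its speed; a pose out of reach is approached as far as the arm can. A call with a gripper value outside its range is refused whole. "jaw" is the finger opening in m, from 0 to 0.094, set as the call begins (left out, the last holds). The fingers move at their own pace and stop on an object; "squeeze" is the grip in N (left out, the last holds). Time passes only in rows, so rows that repeat a pose let the fingers close. It gives the time, the measured TCP pose, the force, the opening and the grip force at its end, in the units of the state.
- manip.read_state(): the state, without advancing time (a new reading comes with each control period).
- viewer.camera(name): name is "scene" or "top" or "wrist"; returns a dict with "frame" (400x640x3 uint8, blue, green, red), "z_map" (400x640 float32, mm along the optical axis (not along the pixel's ray), 0 where there is no reading), "fx", "fy", "cx", "cy" (pixels), "D" ([k1, k2, p1, p2, k3] as OpenCV has them; the pictures are not rectified), "origin" and "orientation" of the camera in the world. Camera axes: x right, y down, z forward; pixel columns grow to the right and rows downward; lengths in mm; the calibration is good to about 2 mm. A picture is of the moment at which its call begins.
- manip.sign_off(): hands the job in; it is judged then, once.
The state is a dict: "clock": time; "joints": joint angles; "qd": joint speeds; "effort": joint torques, N m; "eef_pos": TCP position; "eef_rot": TCP orientation; "wrist_force": force on the tool from outside, world axes, zero at the start; "moment": the same for the moment, N m; "finger_gap": finger opening in mm; "finger_force": force on a finger pad.
Only numpy, scipy, OpenCV 4.12 (cv2) and the standard library are available. Lean on these libraries where they do the work, as an engineer would, in place of code of your own. Each camera call takes 0.05 s, during which the arm holds its last target. There are 200 camera calls.

### The job

Set the joint of the freshly bound sketchbook: run the round tip of the joint creaser slowly along the groove beside the spine, from its left end to its right end as seen from the robot, pressing lightly in the groove all the way without scraping the cover, shifting the book or disturbing the printing block that weighs it down. Then lay the creaser in the wooden tool box and slide the lid fully shut.

Things in the scene. Friction and masses are not known exactly. Their poses are not given: they have to be found in the camera images.
- sketchbook: loose hardback sketchbook, grey boards, blue spine, 150 (x) x 210 (y) x 30 (z) mm, 0.7 kg; origin at the centre of its underside; spine on its -x side, towards the robot. The joint is a straight groove in the top cover along y, open at both ends: 11 mm wide, 4 mm deep (blue), middle line at x = -59.5 mm, between the 10 mm wide spine ridge and the cover board (tops level at z = 30 mm)
- joint_left (a point): left end (+y) of the joint groove, on its middle line, level with the cover's top; the groove's floor is 4 mm below
- joint_mid (a point): middle of the joint groove, level with the cover's top (groove floor 4 mm below); axes as the book's: y along the groove to its left end, z up
- joint_right (a point): right end (-y) of the joint groove, on its middle line, level with the cover's top
- creaser: loose joint creaser, 122 mm long, lying on the table, tip roughly towards the robot: flat-sided wooden handle 64 x 16 x 16 mm, brass ferrule, tapered steel ending in a round 5 mm tip; 0.06 kg. x axis along it from handle to tip; origin on its underside, 8 mm below its centre line; handle from x = -61 to +3 mm, tip's end at +61 mm
- creaser_tip (a point): centre of the creaser's round end (ball radius 2.5 mm), on its centre line; when it rests on the groove's floor it is 1.5 mm below the cover's top
- creaser_grip (a point): middle of the creaser's handle, on its centre line, 86.5 mm behind creaser_tip; the place to grip it
- toolbox: plain wooden tool box fixed to the table, 160 (x) x 88 (y) x 42 (z) mm outside; origin at the centre of its underside, z up. Walls 6 mm, floor 5 mm thick; compartment 148 x 76 mm, x from -74 to +74 mm, its rim at 42 mm (front wall 33 mm). Its front, on its -x side, faces the robot; the lid slides out over the front wall
- box_floor (a point): centre of the box's inner floor, 5 mm above the table
- lid (a joint): sliding lid of the tool box in m: 0 = fully shut, grows as the lid is drawn out to the box's -x, up to 0.150 = fully out; it starts nearly fully out. Plywood sheet 154 x 80 x 3.5 mm, underside 34 mm above the table; stays where it is left, slides with about 1 N. Its inner edge is at box x = +74 mm minus this value
- lid_knob (a point): top centre of the round wooden knob (20 mm diameter, 18 mm tall) that stands on the lid 20 mm from its outer end; 55 mm above the table
- print_block0: loose plywood printing block, 52 x 68 x 24 mm, that lies on the far half of the book's cover as a weight; origin at the centre of its underside

How it is judged:
By the outcome, as a careful person would: the job done as asked, in the order asked, and still so for the second after the job is handed in, with the robot touching nothing.
It also fails if it takes over 72 s, if anything falls off the work surface, if the arm or the gripper's body presses on something with over 40 N, if the wrist force passes 120 N, or if a joint passes its speed limit or range.

## Working session

There is one attempt and no reset: what is moved stays moved. The work goes in short steps, Python scripts to look and compute and a tool call to move; the robot and the scene stay as the last step left them, time stands still between calls to the robot, and variables do not carry over. Pictures are saved under pics/ and viewed, at most 10 in all, crops included, and the job is handed in when it is done.

Besides the shell and the picture viewer there is one more tool, called after "Emit:" as name([rows], argument=value, ...), one row to a line, values as JSON. move_arm: Moves the arm, as the interface text tells. Its arguments: {"type":"object","properties":{"moves":{"type":"array"},"jaw":{"type":"number"},"squeeze":{"type":"number"}},"required":["moves"]}

```bash
mkdir -p pics; cat > h.py <<'E'
import numpy as np, cv2
from scipy.spatial.transform import Rotation as R
from cell import manip, viewer
def shot(n,f):
    c=viewer.camera(n); cv2.imwrite(f'pics/{f}.png',c['frame']); np.savez(f'pics/{f}.npz',**{k:np.array(v) for k,v in c.items()}); return c
def Rot(o):
    o=np.array(o,float); return o if o.shape==(3,3) else R.from_euler('xyz',o).as_matrix()
def pt(c,u,v,z=None):
    """world point of pixel; z: known plane height, else depth map"""
    K=np.array([[c['fx'],0,c['cx']],[0,c['fy'],c['cy']],[0,0,1.]])
    a=cv2.undistortPoints(np.array([[[u,v]]],float),K,np.array(c['D'],float)).ravel()
    d=Rot(c['orientation'])@np.array([a[0],a[1],1]); o=np.array(c['origin'],float)
    s=(z-o[2])/d[2] if z is not None else float(c['z_map'][int(round(v)),int(round(u))])
    return o+s*d
def load(f): return dict(np.load(f'pics/{f}.npz'))
E
python3 - <<'E'
from h import *
s=manip.read_state(); print(s['clock'],s['eef_pos'],s['eef_rot'],s['wrist_force'])
for n in('top','scene'):
    c=shot(n,n+'1'); print(n,c['fx'],c['origin'],c['orientation'],c['D'])
E
```

```text
0.0 [213.96727337 506.37686409 204.86822791] [-3.14038377e+00 -8.15539450e-05  2.74178871e+00] [-0.71680999  0.17226804  0.13933029]
top 399.4718418032367 [ 434.61242855  -29.21915423 1085.01108679] [-3.04232761 -0.01772842 -1.56736161] [-0.02666064  0.          0.          0.          0.        ]
scene 387.5041242981643 [ -52.67421539 -584.43141736  769.00206576] [-2.28819453  0.01471831 -0.83196986] [-0.02237646  0.          0.          0.          0.        ]
```

View pics/top1.png

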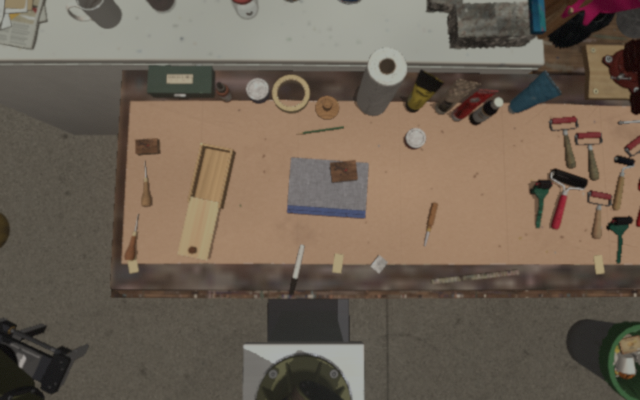

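View pics/scene1.png

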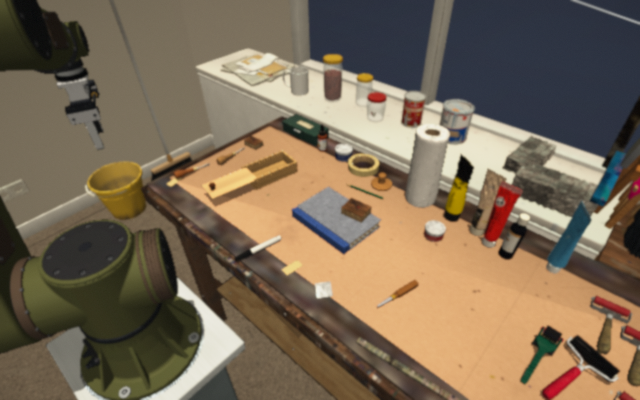

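The top view shows the toolbox at about (207,200) with its knob at (193,250). The book is at (328,187) with the blue joint at v≈210 and the block at (343,171). The creaser runs from (432,205) to (425,245), with its tip towards the robot.

```bash
python3 - <<'E'
from h import *
f=load('top1')['frame']
def crop(u0,v0,w,h,s):
    return cv2.resize(f[v0:v0+h,u0:u0+w],None,fx=s,fy=s,interpolation=cv2.INTER_CUBIC)
A=np.zeros((600,800,3),np.uint8)
def put(x,y,im): A[y:y+im.shape[0],x:x+im.shape[1]]=im
put(0,0,crop(172,142,70,120,5))      # box: u=172+x/5, v=142+y/5
put(352,0,crop(282,150,90,72,4.9778) if 0 else cv2.resize(f[150:222,282:371],None,fx=5,fy=5,interpolation=cv2.INTER_CUBIC)) # 445x360
put(352,370,cv2.resize(np.rot90(f[200:248,418:442]),None,fx=9,fy=9,interpolation=cv2.INTER_CUBIC)) # rot: x->v=200+x/9, y->u=442-y/9
cv2.imwrite('pics/comp.png',A)
E
```

```text
(no output)
```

View pics/comp.png

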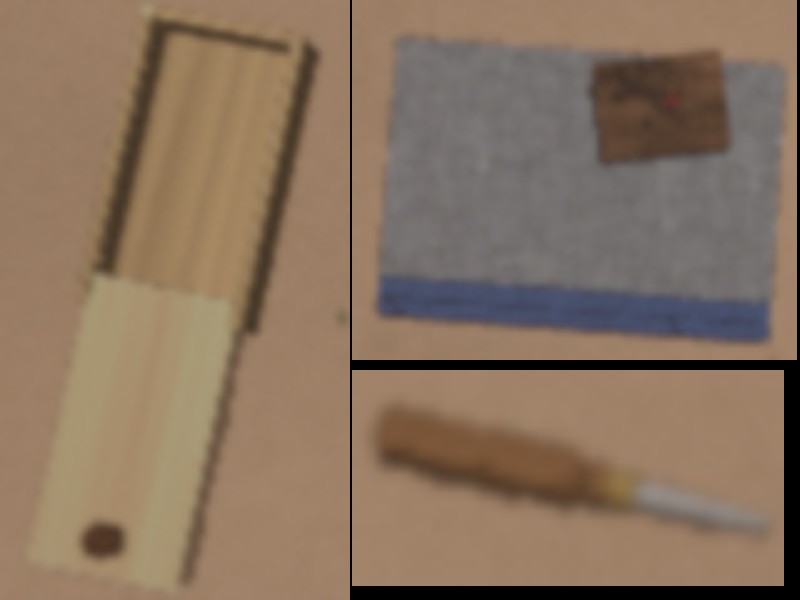

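```bash
python3 - <<'E'
from h import *
c=load('top1')
cr=lambda x,y:(441.44-(y-370)/9, 200-.44+(x-352)/9)
bk=lambda x,y:(282-.4+(x-352)/5,150-.4+y/5)
bx=lambda x,y:(172-.4+x/5,142-.4+y/5)
def p(n,uv,z):
    a=pt(c,*uv,z); d=pt(c,*uv); print(n,np.round(a,1),np.round(d,1)); return a[:2]
h=p('handle end',cr(381,432),8); t=p('tip',cr(769,527),8); p('ferr',cr(585,477),8); d=t-h;print('len',np.hypot(*d),np.degrees(np.arctan2(*d[::-1])))
P=[p(n,bk(*q),30) for n,q in dict(TL=(397,38),TR=(785,65),BR=(769,340),BL=(379,316),GL=(384,278),GR=(770,303)).items()]
for i,j in((0,1),(1,2),(2,3),(3,0),(4,5)): e=P[j]-P[i];print(np.hypot(*e),np.degrees(np.arctan2(*e[::-1])))
P=[p(n,bx(*q),z) for n,q,z in (('rimBL',(146,8),42),('rimBR',(303,40),42),('lidIL',(95,273),37.5),('lidIR',(235,302),37.5),('lidOR',(182,587),37.5),('lidOL',(30,560),37.5),('knob',(102,540),55))]
for i,j in((0,1),(2,3),(3,4),(4,5),(5,2)): e=P[j]-P[i];print(np.hypot(*e),np.degrees(np.arctan2(*e[::-1])))
E
```

```text
handle end [ 523.  -353.2    8. ] [ 522.6 -351.6   13.5]
tip [ 406.4 -321.8    8. ] [ 406.3 -322.4    5.9]
ferr [ 461.4 -338.1    8. ] [ 461.2 -336.3   14. ]
len 120.80751254401184 164.9199628657754
TL [641.8  38.3  30. ] [642.8  38.6  24.8]
TR [ 628.6 -169.8   30. ] [ 628.9 -170.1   28.1]
BR [ 481.  -160.1   30. ] [ 482.3 -163.7    1.7]
BL [492.8  46.1  30. ] [494.4  48.2   0.9]
GL [513.   43.7  30. ] [513.   43.7  29.2]
GR [ 500.6 -160.8   30. ] [ 500.6 -160.7   30.5]
208.52815530979808 -93.64257133866272
147.83829516507643 176.24920244360123
206.56015794344788 86.72463318057264
149.17145891498038 -2.9922920320110356
204.86043767303548 -93.44674222408177
rimBL [675.7 276.   42. ] [676.3 276.7  39.7]
rimBR [658.9 192.3  42. ] [659.7 193.1  38.5]
lidIL [534.8 299.2  37.5] [535.3 300.9  32.1]
lidIR [519.9 225.3  37.5] [519.6 224.2  41.8]
lidOR [371.7 248.5  37.5] [369.5 258.4   0.5]
lidOL [385.2 327.7  37.5] [385.2 327.7  37.5]
knob [396.3 285.4  55. ] [396.3 286.   53. ]
85.36248306529932 -101.34880390271086
75.46754778143972 -101.39167114740398
149.99447988373234 171.067936986062
80.34046582600591 80.3586414980957
152.31863048945834 -10.789209574348625
```

```bash
cat >> h.py <<'E'
def go(x,y,z,yawdeg,pos=None,rot=None):
    """tool shift (m) and turn (rad) from the present pose"""
    s=manip.read_state(); p=np.array(s['eef_pos'] if pos is None else pos); M=Rot(s['eef_rot'] if rot is None else rot)
    d=M.T@(np.array([x,y,z])-p)/1000
    yaw=np.arctan2(M[1,0],M[0,0]); t=-(np.radians(yawdeg)-yaw); t=(t+np.pi)%(2*np.pi)-np.pi
    print('shift',np.round(d,4),'turn',round(t,3),'pos',np.round(p,1),'yaw',round(np.degrees(yaw),1))
E
python3 -c "
from h import *
go(492,-345,200,-15)"
```

```text
shift [-0.5875 -0.676   0.0056] turn 3.004 pos [214.  506.4 204.9] yaw 157.1
```

Emit:
move_arm([
  [-0.587, -0.676, 0.005, 3.0],
  [-0.587, -0.676, 0.005, 3.0],
  [-0.587, -0.676, 0.005, 3.0],
  [-0.587, -0.676, 0.005, 3.0],
  [-0.587, -0.676, 0.005, 3.0],
  [-0.587, -0.676, 0.005, 3.0],
  [-0.587, -0.676, 0.005, 3.0],
  [-0.587, -0.676, 0.005, 3.0],
  [-0.587, -0.676, 0.005, 3.0],
  [-0.587, -0.676, 0.005, 3.0],
  [-0.587, -0.676, 0.005, 3.0],
  [-0.587, -0.676, 0.005, 3.0],
], jaw=0.045)

```text
clock: 1.3
eef_pos: [400.1, -66.0, 202.2]
eef_rot: [3.141, -0.0, 0.935]
wrist_force: [0.8, 0.9, 0.3]
finger_gap: 45.3
finger_force: 0.0
```

```bash
python3 -c "
from h import *
go(492,-345,120,-15)
c=shot('wrist','w1'); print(c['origin'],c['orientation'],c['fx'])"
```

```text
shift [-0.17    0.2395  0.0822] turn 1.197 pos [400.1 -66.  202.2] yaw 53.6
[442.32000292  -8.98432033 381.49373269] [ 2.89510169e+00  4.59608850e-05 -6.35752314e-01] 300.0990037569628
```

View pics/w1.png

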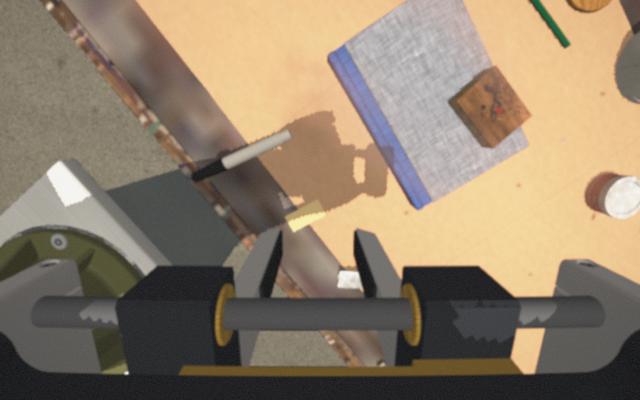

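The wrist view shows the book from its left spine corner (330,58) to its right one (418,208). I'll fit the blue strip in both views.

```bash
cat > blue.py <<'E'
from h import *
import sys
def blue(f,roi):
    c=load(f); im=c['frame'].astype(int); u0,u1,v0,v1=roi
    m=np.zeros(im.shape[:2],bool); m[v0:v1,u0:u1]=True
    m&=(im[...,0]-im[...,2]>30)
    vv,uu=np.nonzero(m); P=np.array([pt(c,u,v,30.)[:2] for u,v in zip(uu,vv)],np.float32)
    r=cv2.minAreaRect(P); print(f,len(P),r,'\n',cv2.boxPoints(r).round(1).tolist())
    # edges by fit: along direction, take per-bin max/min x (5,95%)
    k=np.array([np.cos(np.radians(86.5)),np.sin(np.radians(86.5))]); n=np.array([k[1],-k[0]])
    a=P@k; b=P@n
    bins=np.linspace(a.min()+8,a.max()-8,16); rows=[]
    for lo,hi in zip(bins[:-1],bins[1:]):
        q=b[(a>=lo)&(a<hi)]; rows.append(((lo+hi)/2,q.min(),q.max()))
    rows=np.array(rows); 
    for j,nm in((1,'outer'),(2,'board edge')):
        g=np.polyfit(rows[:,0],rows[:,j],1); 
        for A in (a.min(),a.max()): print(nm,np.round(A*k+np.polyval(g,A)*n,1),end=' ')
        print()
if __name__=='__main__':
    blue('top1',(280,375,190,222)); blue('w1',(320,440,40,215))
E
python3 blue.py
```

```text
top1 365 ((497.87005615234375, -57.01642608642578), (196.9456787109375, 15.097034454345703), 86.16218566894531) 
 [[483.70001220703125, -154.8000030517578], [498.79998779296875, -155.8000030517578], [512.0, 40.70000076293945], [496.8999938964844, 41.70000076293945]]
outer [ 484.  -154.8] outer [497.8  41.6] 
board edge [ 497.9 -155.6] board edge [510.6  40.8] 
w1 2750 ((499.0957336425781, -57.13274383544922), (205.26219177246094, 19.934904098510742), 85.75623321533203) 
 [[481.6000061035156, -158.6999969482422], [501.3999938964844, -160.1999969482422], [516.5999755859375, 44.5], [496.79998779296875, 46.0]]
outer [ 483.2 -158.9] outer [498.4  45.8] 
board edge [ 501.4 -160. ] board edge [516.   44.7]
```

Emit:
move_arm([
  [-0.17, 0.2395, 0.052, 1.2],
  [-0.17, 0.2395, 0.052, 1.2],
  [-0.17, 0.2395, 0.052, 1.2],
  [-0.17, 0.2395, 0.052, 1.2],
  [-0.17, 0.2395, 0.052, 1.2],
  [-0.17, 0.2395, 0.052, 1.2],
  [-0.17, 0.2395, 0.052, 1.2],
  [-0.17, 0.2395, 0.052, 1.2],
  [-0.17, 0.2395, 0.052, 1.2],
  [-0.17, 0.2395, 0.052, 1.2],
])

```text
clock: 2.35
eef_pos: [493.7, -341.9, 150.0]
eef_rot: [-3.141, 0.0, -0.253]
wrist_force: [0.3, -0.2, 0.2]
finger_gap: 45.3
finger_force: 0.0
```

```bash
python3 -c "
from h import *
c=shot('wrist','w2'); print(c['origin'])
f=c['frame']; print(manip.read_state()['eef_pos'])
cv2.imwrite('pics/w2c.png',cv2.resize(f[60:360,120:520],None,fx=2,fy=2))"
```

```text
[ 562.5333573  -359.70217551  329.3005022 ]
[ 493.78404647 -341.91891482  150.14511505]
```

View pics/w2c.png

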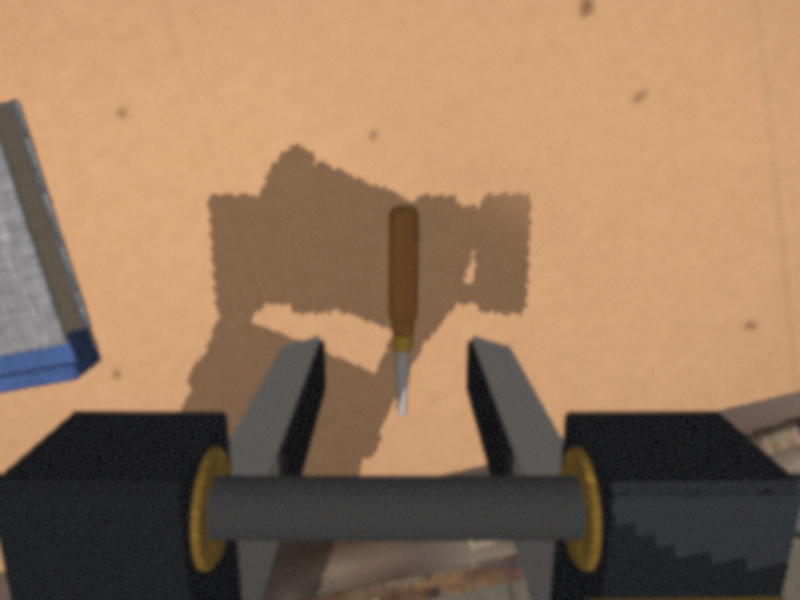

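The creaser is upright between the fingers: handle end at crop (403,207), ferrule at (402,338), tip at (402,415).

```bash
python3 -c "
from h import *
c=load('w2')
P=[pt(c,u,v,z)[:2] for u,v,z in((321.5,163.3,10),(321.3,228,10),(321,267.5,8))]; print(np.round(P,1))
d=P[2]-P[0]; a=np.degrees(np.arctan2(d[1],d[0])); print(np.hypot(*d),a); k=d/np.hypot(*d)
g=P[2]-k*90; print('grip',g)
go(g[0],g[1],2.5,a-180)
print(manip.read_state()['joints'])"
```

```text
[[ 525.6 -354.2]
 [ 455.5 -336. ]
 [ 407.7 -323.5]]
121.79387157382118 165.39830860809485
grip [ 494.821996   -346.15603121]
shift [0.0021 0.0038 0.1476] turn 0.001 pos [ 493.8 -341.9  150.1] yaw -14.5
[-6.66583433e-01  4.59267363e-01  1.43413038e+00 -7.19730328e-05
  1.24819038e+00  1.15766547e+00]
```

Emit:
move_arm([
  [0.002, 0.004, 0.04, 0],
  [0.002, 0.004, 0.08, 0],
  [0.002, 0.004, 0.11, 0],
  [0.002, 0.004, 0.135, 0],
  [0.002, 0.004, 0.147, 0],
  [0.002, 0.004, 0.147, 0],
  [0.002, 0.004, 0.147, 0],
])

```text
clock: 3.1
eef_pos: [495.1, -346.8, 4.2]
eef_rot: [3.141, -0.001, -0.257]
wrist_force: [-0.7, -0.2, -0.0]
finger_gap: 44.9
finger_force: 0.0
```

Emit:
move_arm([
  [0, 0, 0, 0],
  [0, 0, 0, 0],
  [0, 0, 0, 0],
  [0, 0, 0, 0],
  [0, 0, 0, 0],
  [0, 0, 0, 0],
  [0, 0, 0, 0],
  [0, 0, 0, 0],
], jaw=0.0, squeeze=12)

```text
clock: 3.9
eef_pos: [494.8, -346.6, 3.4]
eef_rot: [3.141, -0.0, -0.258]
wrist_force: [-1.8, 0.3, 5.4]
finger_gap: 16.3
finger_force: 12.0
```

Emit:
move_arm([
  [0, 0, -0.01, 0],
  [0, 0, -0.03, 0],
  [0, 0, -0.07, 0],
  [0, 0, -0.1, 0],
  [0, 0, -0.1, 0],
])

```text
clock: 4.4
eef_pos: [496.2, -347.7, 108.0]
eef_rot: [3.139, -0.007, -0.258]
wrist_force: [-0.7, 0.1, -0.0]
finger_gap: 15.9
finger_force: 12.0
```

```bash
python3 -c "
from h import *
c=shot('wrist','w3'); s=manip.read_state(); print(s['eef_pos'],s['wrist_force'],s['moment'])
cv2.imwrite('pics/w3c.png',cv2.resize(c['frame'][100:400,120:520],None,fx=2,fy=2))
go(560,190,130,79)"
```

```text
[ 495.34190163 -347.07096814  105.32206415] [ 0.27887493  0.37082999 -1.13717722] [-0.00682157  0.10015052  0.02689697]
shift [-0.0745 -0.5357 -0.0257] turn -1.637 pos [ 495.3 -347.1  105.3] yaw -14.8
```

View pics/w3c.png

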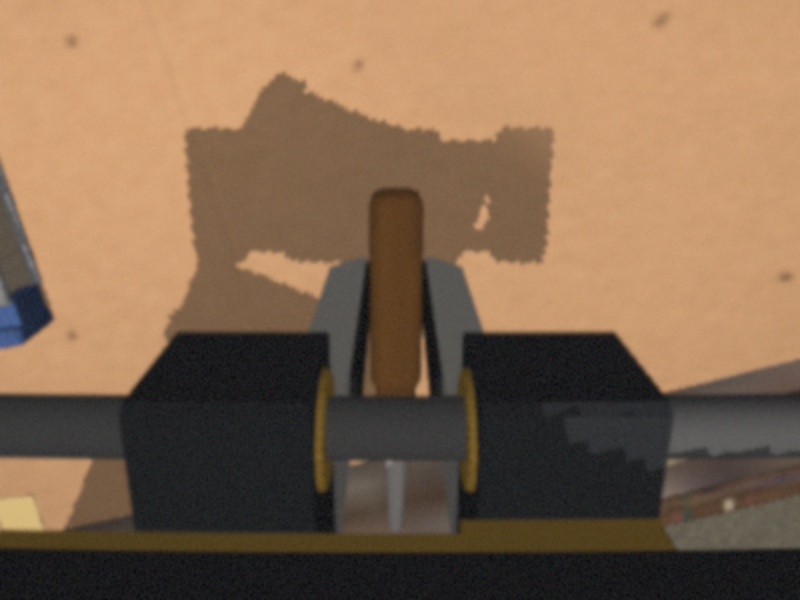

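The creaser is held with its handle straight between the pads (crop (397,190–395)). Next I'll carry it to the fixed box wall and lever the tip down there.

```bash
python3 -c "
from h import *
c=load('w3')
for v in (200,220,240,260,280): print(v,np.round(pt(c,318.5,v),1))
go(567,189,125,79)"
```

```text
200 [ 525.7 -355.8  120.7]
220 [ 514.3 -352.8  121.2]
240 [ 502.1 -349.6  120.3]
260 [ 490.  -346.4  121.2]
280 [ 477.  -343.   120.7]
shift [-0.0675 -0.5366 -0.0207] turn -1.637 pos [ 495.3 -347.1  105.3] yaw -14.8
```

Emit:
move_arm([
  [-0.0675, -0.5365, -0.021, -1.637],
  [-0.0675, -0.5365, -0.021, -1.637],
  [-0.0675, -0.5365, -0.021, -1.637],
  [-0.0675, -0.5365, -0.021, -1.637],
  [-0.0675, -0.5365, -0.021, -1.637],
  [-0.0675, -0.5365, -0.021, -1.637],
  [-0.0675, -0.5365, -0.021, -1.637],
  [-0.0675, -0.5365, -0.021, -1.637],
  [-0.0675, -0.5365, -0.021, -1.637],
  [-0.0675, -0.5365, -0.021, -1.637],
  [-0.0675, -0.5365, -0.021, -1.637],
  [-0.0675, -0.5365, -0.021, -1.637],
])

```text
clock: 5.65
eef_pos: [565.7, 193.6, 122.8]
eef_rot: [-3.14, 0.0, 1.388]
wrist_force: [-0.6, -1.6, -0.9]
finger_gap: 15.7
finger_force: 12.0
```

```bash
python3 -c "
from h import *
c=shot('wrist','w4'); go(567,189,60,79)
cv2.imwrite('pics/w4c.png',cv2.resize(c['frame'][0:300,120:520],None,fx=2,fy=2))"
```

```text
shift [-0.002   0.0019  0.0626] turn 0.004 pos [565.6 191.3 122.6] yaw 79.2
```

View pics/w4c.png

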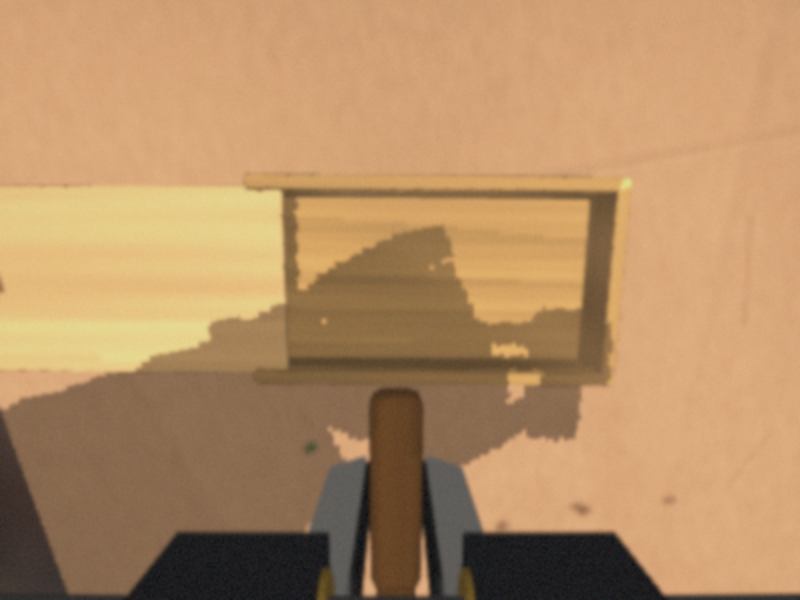

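The box sits squarely ahead of the tool. Its rim corners are at crop (247,174), (630,180), (610,384) and (255,384). The lid's inner edge is at x≈287.

```bash
python3 -c "
from h import *
c=load('w4')
P=[]
for u,v,z in((247,175,42),(630,180,42),(610,383,42),(255,383,42),(285,190,37.5),(288,371,37.5)):
    a=pt(c,120+u/2,v/2,z); P.append(a[:2]); print(np.round(a,1),np.round(pt(c,120+u/2,v/2),1))
P=np.array(P);print(P[:4].mean(0))
for i,j in((0,1),(3,2),(0,3),(1,2)): e=P[j]-P[i];print(np.hypot(*e),np.degrees(np.arctan2(*e[::-1])))
for v in (200,230,260): print(np.round(pt(c,318.5,v),1))
"
```

```text
[524.8 306.   42. ] [524.8 306.   41.7]
[679.1 275.7  42. ] [679.2 275.7  41.8]
[662.5 192.1  42. ] [662.7 191.9  41.4]
[507.6 220.7  42. ] [496.2 213.9   0.6]
[538.2 298.   37.5] [537.4 298.7  32.2]
[522.2 222.6  37.5] [523.3 223.3  42.3]
[593.49026712 248.60104805]
157.21292540002776 -11.124356529145945
157.50909591107512 -10.462131744987824
87.07321041185028 -101.44291493218557
85.251645556346 -101.25774081900911
[572.  223.4 134.1]
[568.7 205.8 135. ]
[565.3 187.3 135.6]
```

Emit:
move_arm([
  [-0.0025, 0.004, 0.04, 0],
  [-0.0025, 0.004, 0.07, 0],
  [-0.0025, 0.004, 0.074, 0],
  [-0.0025, 0.004, 0.076, 0],
  [-0.0025, 0.004, 0.078, 0],
  [-0.0025, 0.004, 0.08, 0],
  [-0.0025, 0.004, 0.082, 0],
  [-0.0025, 0.004, 0.084, 0],
  [-0.0025, 0.004, 0.086, 0],
  [-0.0025, 0.004, 0.0875, 0],
  [-0.0025, 0.004, 0.0875, 0],
])

```text
clock: 6.8
eef_pos: [570.0, 186.2, 36.5]
eef_rot: [3.141, -0.0, 1.379]
wrist_force: [2.2, -1.6, 2.7]
finger_gap: 16.0
finger_force: 12.0
```

Emit:
move_arm([
  [0, 0, -0.02, 0],
  [0, 0, -0.06, 0],
  [0, 0, -0.085, 0],
  [0, 0, -0.085, 0],
  [0, 0, -0.085, 0],
], squeeze=45)

```text
clock: 7.3
eef_pos: [569.4, 186.3, 120.9]
eef_rot: [-3.141, 0.0, 1.379]
wrist_force: [0.1, -0.1, -1.0]
finger_gap: 15.8
finger_force: 45.0
```

```bash
python3 -c "
from h import *
c=shot('wrist','w5');
for v in (195,200,210,220,230,240,250,260): print(np.round(pt(c,318.5,v),1))
s=manip.read_state();print(s['wrist_force'],s['eef_pos'],s['clock'])"
```

```text
[5.711e+02 1.899e+02 2.000e-01]
[575.9 215.9 131.5]
[575.2 212.8 141.6]
[574.2 207.6 143.1]
[572.9 200.8 140. ]
[571.7 194.6 139.1]
[570.4 187.5 136.5]
[569.  180.6 135.1]
[-0.16925418 -0.18861191 -0.74822744] [569.05124232 186.16274698 120.10395959] 7.35
```

Tilt is about 15°. One more push will give more margin.

Emit:
move_arm([
  [0, 0, 0.04, 0],
  [0, 0, 0.07, 0],
  [0, 0, 0.08, 0],
  [0, 0, 0.083, 0],
  [0, 0, 0.085, 0],
  [0, 0, 0.087, 0],
  [0, 0, 0.089, 0],
  [0, 0, 0.091, 0],
  [0, 0, 0.092, 0],
  [0, 0, 0.092, 0],
], squeeze=12)

```text
clock: 8.35
eef_pos: [570.6, 186.6, 31.4]
eef_rot: [3.139, -0.001, 1.379]
wrist_force: [-4.1, 0.2, 13.7]
finger_gap: 16.0
finger_force: 12.0
```

Emit:
move_arm([
  [0, 0, -0.02, 0],
  [0, 0, -0.06, 0],
  [0, 0, -0.085, 0],
  [0, 0, -0.085, 0],
  [0, 0, -0.085, 0],
], squeeze=45)

```text
clock: 8.85
eef_pos: [569.8, 186.2, 114.5]
eef_rot: [3.141, -0.0, 1.379]
wrist_force: [-0.4, 0.1, -1.0]
finger_gap: 15.4
finger_force: 45.0
```

```bash
python3 -c "
from h import *
c=shot('wrist','w6');
P=[]
for v in range(200,270,5): 
  p=pt(c,318.5,v); P.append(p); print(np.round(p,1))
s=manip.read_state();print(s['wrist_force'],s['eef_pos'],s['clock'])
go(520,130,110,86.2)"
```

```text
[571.1 186.4   1.2]
[576.1 214.7 132.4]
[575.7 212.8 135.9]
[575.4 211.3 140.5]
[574.9 208.9 141.6]
[574.4 206.1 141.2]
[573.7 202.8 139.7]
[573.1 199.7 139. ]
[572.3 195.5 135.3]
[571.8 192.6 135.5]
[571.  188.8 133.6]
[570.3 185.1 132. ]
[569.6 181.1 130.2]
[568.7 176.6 127.2]
[ 0.71741927  0.3280399  -1.57804376] [569.38984635 186.04132435 113.55797603] 8.9
shift [-0.0644 -0.0378  0.0036] turn -0.126 pos [569.4 186.  113.6] yaw 79.0
```

```bash
python3 -c "
from h import *
go(503,-90,150,86.2)"
```

```text
shift [-0.2837 -0.0125 -0.0363] turn -0.126 pos [569.4 186.  113.6] yaw 79.0
```

Emit:
move_arm([
  [-0.02, -0.001, -0.036, -0.126],
  [-0.06, -0.0125, -0.036, -0.126],
  [-0.1, -0.0125, -0.036, -0.126],
  [-0.14, -0.0125, -0.036, -0.126],
  [-0.18, -0.0125, -0.036, -0.126],
  [-0.22, -0.0125, -0.036, -0.126],
  [-0.26, -0.0125, -0.036, -0.126],
  [-0.284, -0.0125, -0.036, -0.126],
  [-0.284, -0.0125, -0.036, -0.126],
  [-0.284, -0.0125, -0.036, -0.126],
])

```text
clock: 9.9
eef_pos: [503.0, -90.1, 149.6]
eef_rot: [-3.14, -0.0, 1.504]
wrist_force: [-0.3, 0.2, -1.3]
finger_gap: 15.9
finger_force: 45.0
```

```bash
python3 -c "
from h import *
c=shot('wrist','w7'); t=shot('top','top2'); s=manip.read_state(); print(s['eef_pos'],s['eef_rot'][2]*57.2958)
A=np.zeros((600,800,3),np.uint8)
A[:400,:640]=c['frame']; k=cv2.resize(t['frame'][180:230,260:420],None,fx=4,fy=4,interpolation=cv2.INTER_CUBIC); A[400:600,:640]=k
cv2.imwrite('pics/w7c.png',A)"
```

```text
[503.34141037 -89.3127503  149.9544046 ] 86.26646137548349
```

View pics/w7c.png

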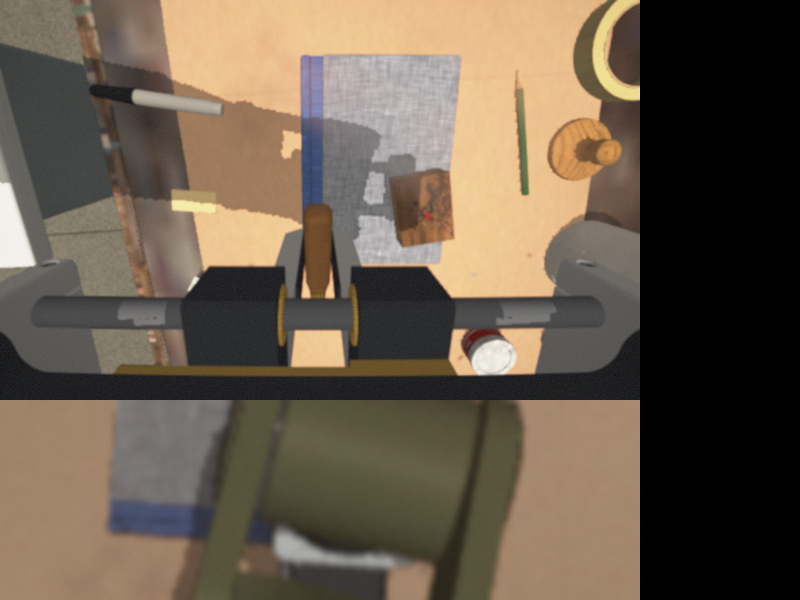

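The wrist view shows the blue strip almost parallel to the tool, at u≈302–324 and v≈56–205. The top view is blocked by the arm. I'll take profiles across the strip.

```bash
python3 -c "
from h import *
c=load('w7'); im=c['frame'].astype(int)
for v in (64,80,95,120,140,160): print(v,(im[v-2:v+3,298:330,0]-im[v-2:v+3,298:330,2]).mean(0).round().astype(int).tolist(), im[v-2:v+3,298:330].sum(2).mean(0).round().astype(int).tolist())
"
```

```text
64 [-90, -87, -57, -8, 17, 25, 24, 24, 25, 24, 15, 5, 5, 21, 30, 32, 33, 34, 34, 35, 36, 37, 39, 33, 13, -10, -16, -15, -15, -15, -16, -15] [576, 556, 488, 437, 438, 458, 452, 450, 450, 446, 419, 397, 391, 425, 443, 449, 445, 443, 444, 440, 441, 438, 442, 429, 442, 478, 518, 534, 538, 525, 511, 501]
80 [-87, -86, -60, -9, 19, 30, 30, 26, 22, 21, 17, 6, 5, 21, 30, 32, 31, 32, 33, 33, 33, 34, 33, 27, 4, -14, -18, -18, -16, -17, -17, -17] [574, 554, 499, 454, 456, 470, 470, 456, 451, 443, 431, 409, 411, 439, 464, 463, 460, 463, 462, 462, 462, 464, 461, 452, 445, 486, 531, 548, 541, 532, 530, 541]
95 [-87, -87, -60, -6, 23, 31, 34, 34, 35, 34, 24, 17, 12, 21, 34, 38, 39, 40, 40, 40, 40, 40, 41, 37, 17, -5, -13, -13, -13, -12, -11, -12] [574, 548, 495, 442, 434, 445, 451, 454, 453, 447, 426, 400, 394, 416, 439, 452, 453, 456, 453, 454, 451, 451, 453, 444, 450, 476, 513, 526, 536, 538, 535, 525]
120 [-66, -63, -51, -13, 19, 27, 28, 27, 26, 25, 24, 19, 15, 14, 16, 17, 17, 15, 15, 14, 13, 16, 19, 15, 2, -8, -9, -11, -9, -9, -9, -9] [385, 387, 363, 317, 294, 303, 311, 312, 314, 323, 316, 312, 301, 306, 311, 317, 322, 324, 325, 325, 327, 337, 342, 340, 349, 371, 387, 393, 394, 394, 387, 387]
140 [-91, -92, -90, -50, 17, 50, 55, 53, 50, 47, 45, 44, 39, 39, 44, 46, 46, 45, 45, 44, 44, 41, 43, 36, 18, 1, -2, -4, -3, -3, -3, -3] [591, 590, 563, 443, 307, 266, 274, 269, 259, 252, 250, 239, 235, 237, 251, 262, 264, 263, 266, 263, 268, 272, 269, 273, 295, 326, 343, 336, 333, 332, 340, 348]
160 [-68, -69, -59, -24, 24, 51, 56, 56, 55, 54, 53, 50, 47, 47, 51, 52, 53, 53, 52, 52, 53, 52, 52, 44, 24, 5, 0, 1, -1, 1, 0, -1] [383, 378, 357, 304, 265, 252, 260, 261, 261, 256, 249, 244, 224, 227, 242, 250, 255, 250, 253, 249, 255, 253, 253, 257, 270, 305, 325, 337, 341, 341, 341, 344]
```

```bash
python3 -c "
from h import *
c=load('w7'); im=c['frame'].astype(float); M=[]
for v in range(60,176,3):
    d=(im[v-1:v+2,295:335,0]-im[v-1:v+2,295:335,2]).mean(0)
    lo=d[22:26].max(); # groove blue near board
    base=d[33:38].mean(); th=(d[24:27].mean()+base)/2
    j=26
    while d[j]>th: j+=1
    ue=295+j-1+(d[j-1]-th)/(d[j-1]-d[j]) 
    th=(d[9:12].mean()+d[0:4].mean())/2; j=9
    while d[j]>th: j-=1
    uo=295+j+(th-d[j])/(d[j+1]-d[j])
    a,b=pt(c,ue,v,30.),pt(c,uo,v,30.); M.append((a[0],a[1],b[0],b[1],ue,uo))
M=np.array(M)
n=np.array([0.998,-.065])
from numpy import median
for i in (0,2):
    g=np.polyfit(M[:,i+1],M[:,i],1); r=M[:,i]-np.polyval(g,M[:,i+1]); k=abs(r)<1; g=np.polyfit(M[k,i+1],M[k,i],1); print('x=',g,'ang',90-np.degrees(np.arctan(g[0])),'rms',r.std(), 'at y=40,-60,-160',np.polyval(g,[40,-60,-160]))
print(M[:,1].min(),M[:,1].max())
for v in(50,53,54,55,56,57,58,60): print(v,im[v,305:320].sum(1).mean(), np.round(pt(c,312,v,30),1))
for v in (210,220,230,240,250): print(np.round(pt(c,317.5,v),1))
"
```

```text
x= [6.57063327e-02 5.13372865e+02] ang 86.24070826009988 rms 0.10589058480335359 at y=40,-60,-160 [516.00111798 509.43048471 502.85985144]
x= [6.94027352e-02 4.93136119e+02] ang 86.02988236188429 rms 0.11707670431746132 at y=40,-60,-160 [495.9122285  488.97195498 482.03168146]
-64.68905516861635 41.08134675425141
50 583.4 [507.4  50.2  30. ]
53 581.9333333333333 [507.2  47.7  30. ]
54 567.6 [507.1  46.8  30. ]
55 521.2 [507.1  46.   30. ]
56 455.8 [507.   45.1  30. ]
57 422.53333333333336 [507.   44.3  30. ]
58 419.26666666666665 [506.9  43.4  30. ]
60 426.3333333333333 [506.8  41.7  30. ]
[505.1 -62.8 171.5]
[504.7 -67.5 174.6]
[504.4 -73.1 174.8]
[503.9 -79.9 172.1]
[503.4 -87.5 168.2]
```

```bash
python3 -c "
from h import *
go(516.7,125.8,68,86.2)"
```

```text
shift [ 0.2155 -0.0006  0.082 ] turn 0.001 pos [503.3 -89.3 150. ] yaw 86.3
```

Emit:
move_arm([
  [0.04, -0.0005, 0, 0.001],
  [0.08, -0.0005, 0, 0.001],
  [0.12, -0.0005, 0, 0.001],
  [0.16, -0.0005, 0, 0.001],
  [0.2, -0.0005, 0.02, 0.001],
  [0.2155, -0.0005, 0.05, 0.001],
  [0.2155, -0.0005, 0.07, 0.001],
  [0.2155, -0.0005, 0.082, 0.001],
  [0.2155, -0.0005, 0.082, 0.001],
  [0.2155, -0.0005, 0.082, 0.001],
  [0.2155, -0.0005, 0.082, 0.001],
])

```text
clock: 11.1
eef_pos: [517.7, 124.8, 69.7]
eef_rot: [3.14, -0.0, 1.503]
wrist_force: [-0.5, 0.0, -0.1]
finger_gap: 15.2
finger_force: 45.0
```

```bash
python3 -c "
from h import *
c=shot('scene','s2'); t=shot('top','top3'); go(516.7,125.8,68,86.2); print(manip.read_state()['wrist_force'])
A=np.zeros((600,800,3),np.uint8)
A[:,:400]=cv2.resize(c['frame'][170:270,287:387] if 0 else c['frame'][165:265,280:347],(400,600),interpolation=cv2.INTER_CUBIC)
A[:,400:]=cv2.resize(t['frame'][150:240,270:330],(400,600),interpolation=cv2.INTER_CUBIC)
cv2.imwrite('pics/s2c.png',A)"
```

```text
shift [ 0.001  -0.0009  0.0015] turn -0.001 pos [517.6 124.7  69.5] yaw 86.1
[ 0.2553106  -0.91738238 -0.72714242]
```

View pics/s2c.png

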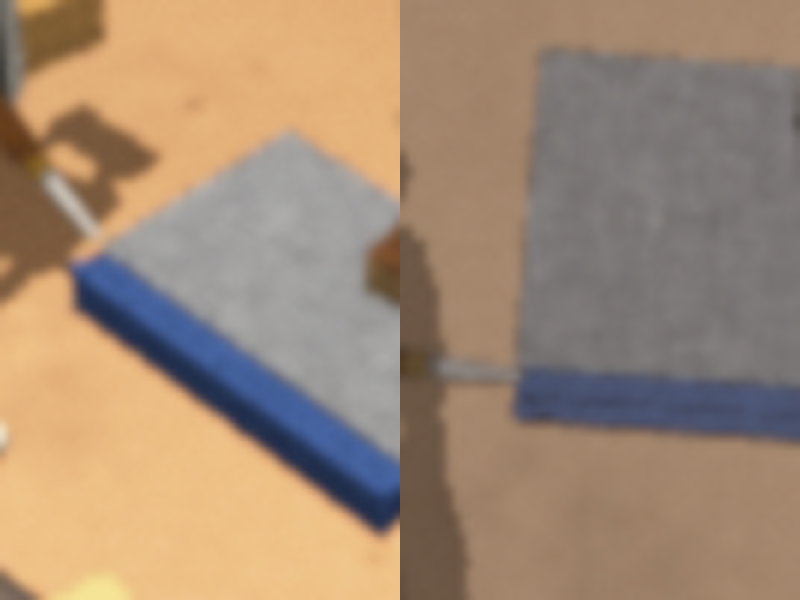

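The top crop shows the tip's end at about (520,377), almost at the book's left edge. The scene crop shows it at (97,235). I'll triangulate.

```bash
python3 -c "
from h import *
T=load('top3');S=load('s2')
ut=(270-.4+120/6.667,150-.4+377/6.667); us=(280-.4+97/5.97,165-.4+235/6)
a0,b0=pt(T,*ut,100),pt(T,*ut,0); a1,b1=pt(S,*us,100),pt(S,*us,0)
d0=b0-a0;d1=b1-a1
k=np.linalg.lstsq(np.c_[d0,-d1],a1-a0,rcond=None)[0]; print(a0+k[0]*d0,a1+k[1]*d1)
for z in (38,41,44): print(z,pt(T,*ut,z),pt(S,*us,z))
print(pt(T,*ut),pt(S,*us))
f=lambda x,y:(270-.4+(x-400)/6.667,150-.4+y/6.667)
for x,y in((518,370),(517,420)): print(pt(T,*f(x,y),30))
"
```

```text
[509.60244343  43.88851865  41.73524353] [511.06748358  42.5877442   41.74939778]
38 [509.8709304   44.15026626  38.        ] [513.97389007  45.82038171  38.        ]
41 [509.65529228  43.94004092  41.        ] [511.64839142  43.23385632  41.        ]
44 [509.43965415  43.72981558  44.        ] [509.32289278  40.64733094  44.        ]
[509.95439133  44.23163222  36.83887512] [510.38601628  41.82978527  42.62852188]
[513.22486099  45.53669014  30.        ]
[493.3773356   45.69393563  30.        ]
```

Emit:
move_arm([
  [0.002, -0.0012, 0.003, 0],
  [0.002, -0.0012, 0.006, 0],
  [0.002, -0.0012, 0.008, 0],
  [0.002, -0.0012, 0.009, 0],
  [0.002, -0.0012, 0.01, 0],
  [0.002, -0.0012, 0.01, 0],
  [0.002, -0.0012, 0.01, 0],
  [0.002, -0.0012, 0.01, 0],
])

```text
clock: 12.0
eef_pos: [516.1, 126.9, 58.6]
eef_rot: [3.142, 0.0, 1.504]
wrist_force: [-0.2, -0.5, -0.4]
finger_gap: 15.4
finger_force: 45.0
```

Emit:
move_arm([
  [0, 0, 0.0005, 0],
  [0, 0, 0.001, 0],
  [0, 0, 0.0015, 0],
  [0, 0, 0.0015, 0],
])

```text
clock: 12.4
eef_pos: [516.1, 127.0, 57.1]
eef_rot: [3.141, -0.0, 1.504]
wrist_force: [0.1, -0.9, 0.3]
finger_gap: 15.5
finger_force: 45.0
```

Emit:
move_arm([
  [0, 0, 0.0004, 0],
  [0, 0, 0.0008, 0],
  [0, 0, 0.0008, 0],
  [0, 0, 0.0008, 0],
])

```text
clock: 12.8
eef_pos: [516.2, 127.1, 56.5]
eef_rot: [3.141, -0.0, 1.504]
wrist_force: [0.7, 2.0, 3.8]
finger_gap: 15.6
finger_force: 45.0
```

Emit:
move_arm([
  [0, 0, 0.0004, 0],
  [0, 0, 0.0008, 0],
  [0, 0, 0.0008, 0],
  [0, 0, 0.0008, 0],
])

```text
clock: 13.2
eef_pos: [516.3, 127.1, 55.8]
eef_rot: [3.141, -0.0, 1.504]
wrist_force: [-0.5, 3.2, 6.2]
finger_gap: 15.9
finger_force: 45.0
```

Emit:
move_arm([
  [-0.001, 0, -0.0003, 0],
  [-0.003, 0, -0.0004, 0],
  [-0.005, 0, -0.0004, 0],
  [-0.007, 0, -0.0004, 0],
  [-0.009, 0, -0.0004, 0],
  [-0.011, 0, -0.0004, 0],
  [-0.013, 0, -0.0004, 0],
  [-0.015, 0, -0.0004, 0],
  [-0.017, 0, -0.0004, 0],
  [-0.019, 0, -0.0004, 0],
  [-0.021, 0, -0.0004, 0],
])

```text
clock: 14.3
eef_pos: [514.9, 106.0, 56.2]
eef_rot: [3.141, -0.0, 1.504]
wrist_force: [-0.0, 2.0, 6.6]
finger_gap: 15.3
finger_force: 45.0
```

```bash
python3 -c "
from h import *
t=shot('top','top4');s=manip.read_state();print(s['wrist_force'],s['eef_pos'])
cv2.imwrite('pics/t4.png',cv2.resize(t['frame'][150:240,265:385],(800,600),interpolation=cv2.INTER_CUBIC))"
```

```text
[-0.14895753 -0.66360284  4.11884192] [514.83952814 105.65233938  56.1353406 ]
```

View pics/t4.png

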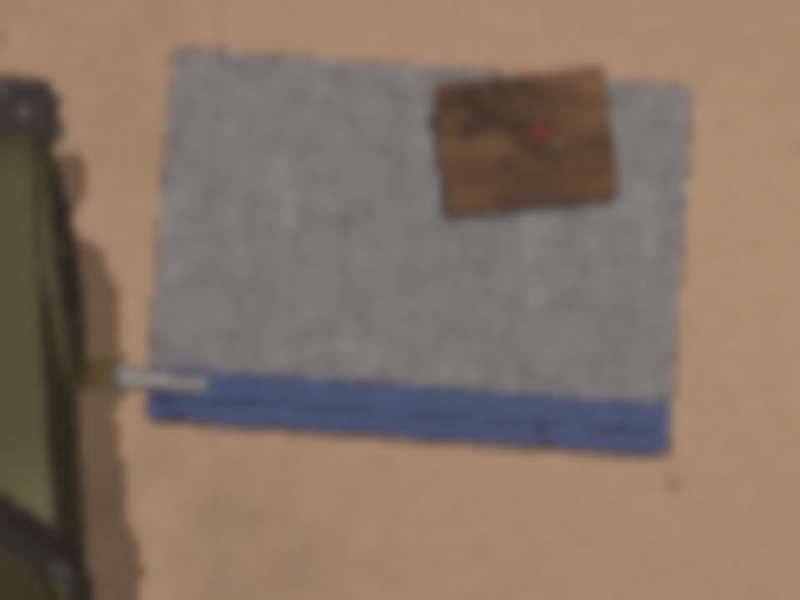

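The tip is in the groove at about (205,383), 20 mm from the left end. The blue strip there spans 372–428, and the block is undisturbed. I'll carry on with a 0.5 mm correction towards the spine.

Emit:
move_arm([
  [-0.002, -0.0002, -0.0002, 0],
  [-0.004, -0.0004, -0.0003, 0],
  [-0.006, -0.0005, -0.0003, 0],
  [-0.008, -0.0005, -0.0003, 0],
  [-0.01, -0.0005, -0.0003, 0],
  [-0.012, -0.0005, -0.0003, 0],
  [-0.014, -0.0005, -0.0003, 0],
  [-0.016, -0.0005, -0.0003, 0],
  [-0.018, -0.0005, -0.0003, 0],
  [-0.02, -0.0005, -0.0003, 0],
  [-0.022, -0.0005, -0.0003, 0],
  [-0.024, -0.0005, -0.0003, 0],
])

```text
clock: 15.55
eef_pos: [512.6, 82.0, 56.4]
eef_rot: [3.141, -0.0, 1.504]
wrist_force: [1.0, 2.8, 4.7]
finger_gap: 15.9
finger_force: 45.0
```

Emit:
move_arm([
  [-0.002, 0, 0, 0],
  [-0.004, 0, 0, 0],
  [-0.006, 0, 0, 0],
  [-0.008, 0, 0, 0],
  [-0.01, 0, 0, 0],
  [-0.012, 0, 0, 0],
  [-0.014, 0, 0, 0],
  [-0.016, 0, 0, 0],
  [-0.018, 0, 0, 0],
  [-0.02, 0, 0, 0],
  [-0.022, 0, 0, 0],
  [-0.024, 0, 0, 0],
])

```text
clock: 16.75
eef_pos: [511.0, 58.1, 56.3]
eef_rot: [3.141, -0.0, 1.504]
wrist_force: [0.3, 3.7, 5.0]
finger_gap: 15.5
finger_force: 45.0
```

```bash
python3 -c "
from h import *
s=manip.read_state();print(s['wrist_force'],s['eef_pos'],s['eef_rot'])"
```

```text
[0.3176575  3.71303658 5.01962436] [510.97931513  58.07031143  56.30661705] [ 3.14135064e+00 -9.31331046e-05  1.50387029e+00]
```

Emit:
move_arm([
  [-0.002, 0, -0.0002, 0],
  [-0.004, 0, -0.0002, 0],
  [-0.006, 0, -0.0002, 0],
  [-0.008, 0, -0.0002, 0],
  [-0.01, 0, -0.0002, 0],
  [-0.012, 0, -0.0002, 0],
  [-0.014, 0, -0.0002, 0],
  [-0.016, 0, -0.0002, 0],
  [-0.018, 0, -0.0002, 0],
  [-0.02, 0, -0.0002, 0],
  [-0.022, 0, -0.0002, 0],
  [-0.024, 0, -0.0002, 0],
])

```text
clock: 17.95
eef_pos: [509.3, 34.0, 56.4]
eef_rot: [-3.142, -0.0, 1.504]
wrist_force: [0.9, 2.7, 5.0]
finger_gap: 15.2
finger_force: 45.0
```

Emit:
move_arm([
  [-0.002, 0, 0, 0],
  [-0.004, 0, 0, 0],
  [-0.006, 0, 0, 0],
  [-0.008, 0, 0, 0],
  [-0.01, 0, 0, 0],
  [-0.012, 0, 0, 0],
  [-0.014, 0, 0, 0],
  [-0.016, 0, 0, 0],
  [-0.018, 0, 0, 0],
  [-0.02, 0, 0, 0],
  [-0.022, 0, 0, 0],
  [-0.024, 0, 0, 0],
])

```text
clock: 19.15
eef_pos: [507.7, 10.1, 56.4]
eef_rot: [-3.142, -0.0, 1.504]
wrist_force: [0.2, 2.6, 3.9]
finger_gap: 15.6
finger_force: 45.0
```

```bash
cp h.py h_.py; python3 -c "
from h import *
t=shot('top','top5')
cv2.imwrite('pics/t5.png',cv2.resize(t['frame'][150:240,265:385],(800,600),interpolation=cv2.INTER_CUBIC))
# book/edge check against start
a=load('top4')['frame'].astype(int);b=t['frame'].astype(int)
im=b
# blue strip visible right part: fit board edge / right end in both
for f in (a,b):
  m=(f[...,0]-f[...,2]>30); m[:,:345]=0;m[:,372:]=0;m[:195]=0;m[225:]=0
  v,u=np.nonzero(m);print(len(u),u.max(),u.mean(),v.mean())
c=load('top5'); print(manip.read_state()['wrist_force'])"
```

```text
103 364 354.4271844660194 213.02912621359224
109 364 354.1651376146789 213.08256880733944
[ 1.144941   -1.06361986  3.23696962]
```

```bash
python3 -c "
from h import *
f=load('top5')['frame'].astype(int)
g=f.sum(2)
for u in range(318,338): print(u,g[203:218,u].tolist())
m=f[...,0]-f[...,2]
print([m[203:220,u].tolist() for u in (340,344)])"
```

```text
318 [216, 215, 219, 216, 215, 214, 216, 216, 215, 213, 210, 215, 212, 212, 214]
319 [215, 214, 213, 217, 216, 215, 212, 213, 213, 218, 214, 215, 217, 216, 215]
320 [216, 218, 215, 213, 216, 216, 218, 217, 216, 214, 216, 216, 212, 216, 217]
321 [218, 214, 216, 216, 219, 216, 217, 216, 218, 216, 215, 217, 218, 215, 214]
322 [215, 212, 218, 215, 219, 212, 214, 212, 209, 211, 211, 206, 209, 209, 217]
323 [216, 214, 215, 213, 215, 210, 198, 198, 192, 186, 187, 184, 191, 222, 268]
324 [209, 206, 205, 200, 199, 192, 186, 181, 178, 173, 183, 195, 223, 293, 355]
325 [173, 176, 177, 177, 183, 193, 214, 221, 196, 194, 215, 235, 265, 334, 384]
326 [217, 220, 233, 241, 249, 268, 312, 326, 264, 230, 242, 253, 272, 329, 387]
327 [312, 316, 317, 315, 297, 286, 333, 352, 283, 235, 248, 257, 269, 321, 384]
328 [343, 342, 344, 339, 315, 282, 321, 354, 291, 239, 250, 255, 259, 306, 379]
329 [345, 347, 346, 346, 319, 277, 315, 349, 298, 244, 247, 257, 253, 298, 377]
330 [345, 352, 354, 351, 322, 276, 306, 351, 301, 246, 249, 253, 252, 290, 375]
331 [351, 357, 364, 360, 330, 279, 296, 335, 295, 241, 239, 250, 250, 292, 376]
332 [360, 362, 362, 354, 330, 273, 266, 279, 263, 239, 244, 249, 251, 292, 376]
333 [352, 355, 357, 351, 329, 279, 261, 258, 251, 236, 248, 251, 252, 294, 378]
334 [343, 348, 355, 354, 335, 285, 266, 264, 249, 240, 249, 257, 253, 295, 378]
335 [347, 348, 357, 358, 339, 292, 262, 258, 250, 244, 259, 260, 258, 292, 373]
336 [344, 343, 351, 353, 335, 294, 262, 255, 258, 255, 263, 262, 256, 279, 353]
337 [342, 340, 342, 345, 332, 292, 268, 258, 259, 255, 258, 260, 261, 277, 347]
[[-5, -5, -5, -5, -3, 7, 29, 40, 39, 38, 35, 37, 32, 5, -36, -53, -56], [-4, -4, -4, -6, -4, 3, 24, 37, 39, 36, 33, 36, 36, 16, -28, -52, -54]]
```

Numerically the tip is centred in the groove (v 210.0 against a mid-line of 209.8), with about 91 mm to go. I'll carry on for 90 mm.

Emit:
move_arm([
  [-0.002, 0, 0, 0],
  [-0.004, 0, 0, 0],
  [-0.006, 0, 0, 0],
  [-0.008, 0, 0, 0],
  [-0.01, 0, 0, 0],
  [-0.012, 0, 0, 0],
  [-0.014, 0, 0, 0],
  [-0.016, 0, 0, 0],
  [-0.018, 0, 0, 0],
  [-0.02, 0, 0, 0],
  [-0.022, 0, 0, 0],
  [-0.024, 0, 0, 0],
])

```text
clock: 20.4
eef_pos: [506.1, -13.9, 56.4]
eef_rot: [-3.142, 0.0, 1.504]
wrist_force: [1.0, 2.7, 4.9]
finger_gap: 15.4
finger_force: 45.0
```

Emit:
move_arm([
  [-0.002, 0, 0, 0],
  [-0.004, 0, 0, 0],
  [-0.006, 0, 0, 0],
  [-0.008, 0, 0, 0],
  [-0.01, 0, 0, 0],
  [-0.012, 0, 0, 0],
  [-0.014, 0, 0, 0],
  [-0.016, 0, 0, 0],
  [-0.018, 0, 0, 0],
  [-0.02, 0, 0, 0],
  [-0.022, 0, 0, 0],
  [-0.024, 0, 0, 0],
])

```text
clock: 21.6
eef_pos: [504.5, -37.8, 56.4]
eef_rot: [-3.142, -0.0, 1.504]
wrist_force: [-0.3, 2.9, 5.4]
finger_gap: 15.7
finger_force: 45.0
```

Emit:
move_arm([
  [-0.002, 0, 0, 0],
  [-0.004, 0, 0, 0],
  [-0.006, 0, 0, 0],
  [-0.008, 0, 0, 0],
  [-0.01, 0, 0, 0],
  [-0.012, 0, 0, 0],
  [-0.014, 0, 0, 0],
  [-0.016, 0, 0, 0],
  [-0.018, 0, 0, 0],
  [-0.02, 0, 0, 0],
  [-0.022, 0, 0, 0],
  [-0.024, 0, 0, 0],
])

```text
clock: 22.8
eef_pos: [502.9, -61.8, 56.4]
eef_rot: [3.142, 0.0, 1.504]
wrist_force: [-1.0, 3.6, 5.1]
finger_gap: 15.8
finger_force: 45.0
```

```bash
python3 -c "
from h import *
f=shot('top','top6')['frame'].astype(int)
g=f.sum(2); s=manip.read_state(); print(s['eef_pos'],s['wrist_force'])
for u in range(346,370): print(u,g[205:221,u].tolist())"
```

```text
[502.84181875 -62.12067969  56.37591889] [-0.42448649 -2.01165203  3.34470312]
346 [252, 247, 245, 235, 233, 230, 226, 224, 215, 214, 207, 199, 192, 186, 179, 170]
347 [257, 246, 243, 240, 237, 231, 225, 224, 215, 213, 210, 202, 193, 188, 176, 172]
348 [258, 252, 245, 238, 234, 231, 228, 225, 218, 215, 208, 200, 196, 186, 175, 172]
349 [263, 252, 250, 239, 235, 234, 227, 225, 219, 215, 207, 198, 186, 177, 168, 153]
350 [259, 255, 246, 241, 235, 232, 226, 219, 211, 200, 189, 173, 158, 144, 132, 128]
351 [263, 252, 244, 238, 225, 215, 207, 197, 186, 165, 145, 133, 126, 119, 118, 114]
352 [245, 230, 217, 200, 185, 173, 163, 147, 137, 128, 123, 120, 114, 115, 124, 119]
353 [193, 176, 165, 152, 141, 128, 125, 128, 119, 127, 134, 140, 140, 143, 150, 154]
354 [146, 139, 140, 145, 145, 145, 145, 152, 160, 163, 173, 184, 189, 194, 194, 200]
355 [156, 161, 178, 189, 189, 195, 194, 199, 200, 204, 209, 213, 211, 212, 214, 214]
356 [201, 202, 210, 211, 211, 213, 214, 215, 214, 217, 218, 217, 217, 218, 215, 213]
357 [216, 214, 218, 217, 213, 215, 216, 215, 217, 214, 215, 217, 212, 215, 214, 215]
3
[... 318 characters left out ...]
 221, 238, 269, 284]
362 [214, 214, 210, 208, 209, 208, 215, 211, 209, 209, 219, 233, 235, 276, 351, 375]
363 [201, 198, 196, 202, 203, 210, 219, 230, 235, 237, 251, 255, 257, 305, 375, 395]
364 [232, 240, 242, 253, 264, 266, 272, 275, 277, 280, 276, 271, 288, 332, 384, 398]
365 [325, 339, 336, 331, 329, 330, 332, 336, 338, 340, 326, 315, 322, 358, 388, 394]
366 [370, 374, 367, 363, 371, 387, 395, 395, 395, 394, 387, 387, 387, 393, 396, 392]
367 [401, 399, 395, 396, 399, 405, 406, 408, 409, 408, 404, 408, 406, 403, 399, 399]
368 [405, 405, 407, 403, 406, 403, 404, 406, 409, 406, 404, 406, 406, 405, 401, 403]
369 [407, 407, 401, 403, 403, 403, 404, 407, 409, 403, 403, 403, 403, 403, 406, 403]
```

Emit:
move_arm([
  [-0.002, 0, 0, 0],
  [-0.004, 0, 0, 0],
  [-0.006, 0, 0, 0],
  [-0.008, 0, 0, 0],
  [-0.01, 0, 0, 0],
  [-0.012, 0, 0, 0],
  [-0.014, 0, 0, 0],
  [-0.016, 0, 0, 0],
  [-0.018, 0, 0, 0],
  [-0.02, 0, 0, 0],
  [-0.02, 0, 0, 0],
  [-0.02, 0, 0, 0],
])

```text
clock: 24.05
eef_pos: [501.4, -81.9, 56.2]
eef_rot: [-3.141, 0.0, 1.504]
wrist_force: [0.1, -1.7, 2.1]
finger_gap: 15.4
finger_force: 45.0
```

Stroke done, with contact still held at the end. I'll lift and go to the box.

Emit:
move_arm([
  [0, 0, -0.005, 0],
  [0, 0, -0.015, 0],
  [0, 0, -0.04, 0],
  [0, 0, -0.08, 0],
  [0, 0, -0.095, 0],
  [0, 0, -0.095, 0],
])

```text
clock: 24.65
eef_pos: [502.5, -81.6, 154.1]
eef_rot: [3.137, 0.001, 1.504]
wrist_force: [0.1, -0.1, -0.6]
finger_gap: 15.4
finger_force: 45.0
```

```bash
python3 -c "
from h import *
go(569.4,253.5,120,169)
c=shot('wrist','w8')
for v in range(200,260,8): print(np.round(pt(c,317.5,v),1))
s=manip.read_state();print(s['joints'])"
```

```text
shift [0.3389 0.0442 0.0341] turn -1.446 pos [502.5 -81.6 154.1] yaw 86.2
[503.  -84.8  26.5]
[504.4 -53.7 173.9]
[504.2 -56.3 180.6]
[503.9 -60.5 181.4]
[503.6 -65.5 180. ]
[503.2 -71.8 175.7]
[502.8 -77.6 173.2]
[502.4 -83.8 170.4]
[-2.33152134e-01  2.58540413e-01  1.70356658e+00  1.27672487e-04
  1.17784447e+00 -1.66268924e-01]
```

Emit:
move_arm([
  [0.339, 0.044, 0.034, -1.446],
  [0.339, 0.044, 0.034, -1.446],
  [0.339, 0.044, 0.034, -1.446],
  [0.339, 0.044, 0.034, -1.446],
  [0.339, 0.044, 0.034, -1.446],
  [0.339, 0.044, 0.034, -1.446],
  [0.339, 0.044, 0.034, -1.446],
  [0.339, 0.044, 0.034, -1.446],
  [0.339, 0.044, 0.034, -1.446],
  [0.339, 0.044, 0.034, -1.446],
  [0.339, 0.044, 0.034, -1.446],
  [0.339, 0.044, 0.034, -1.446],
])

```text
clock: 25.9
eef_pos: [567.7, 253.5, 116.3]
eef_rot: [-3.141, -0.002, 2.947]
wrist_force: [0.4, 0.2, 0.7]
finger_gap: 15.7
finger_force: 45.0
```

Emit:
move_arm([
  [0, 0, 0, -0.05],
  [0, 0, 0, -0.05],
  [0, 0, 0, 0],
  [0, 0, 0, 0],
])

```text
clock: 26.3
eef_pos: [568.0, 253.6, 117.1]
eef_rot: [-3.141, -0.0, 2.946]
wrist_force: [0.6, 0.2, -0.9]
finger_gap: 15.5
finger_force: 45.0
```

```bash
python3 -c "
from h import *
go(569.4,253.5,40,169)
c=shot('wrist','w9');t=shot('top','top7');s=shot('scene','s7'); print(manip.read_state()['joints'])
for v in range(196,240,8): print(np.round(pt(c,317.5,v),1))"
```

```text
shift [-0.0014  0.0002  0.0771] turn -0.003 pos [568.  253.6 117.1] yaw 168.8
[ 3.61100907e-01  5.38303893e-01  1.39638693e+00  2.25515819e-05
  1.20707637e+00 -1.01781222e+00]
[563.7 254.7   5.3]
[539.9 259.4 132.6]
[542.4 258.9 140.2]
[545.5 258.3 144.5]
[550.4 257.3 143. ]
[555.5 256.3 141.4]
```

Emit:
move_arm([
  [-0.001, 0, 0.03, 0],
  [-0.001, 0, 0.055, 0],
  [-0.001, 0, 0.07, 0],
  [-0.001, 0, 0.077, 0],
  [-0.001, 0, 0.077, 0],
  [-0.001, 0, 0.077, 0],
])

```text
clock: 27.05
eef_pos: [569.6, 253.8, 41.5]
eef_rot: [3.141, 0.001, 2.95]
wrist_force: [-0.2, -0.4, -1.3]
finger_gap: 15.6
finger_force: 45.0
```

Emit:
move_arm([
  [0, 0, 0.003, 0],
  [0, 0, 0.006, 0],
  [0, 0, 0.009, 0],
  [0, 0, 0.012, 0],
  [0, 0, 0.015, 0],
  [0, 0, 0.018, 0],
  [0, 0, 0.021, 0],
  [0, 0, 0.024, 0],
  [0, 0, 0.027, 0],
  [0, 0, 0.029, 0],
  [0, 0, 0.03, 0],
  [0, 0, 0.03, 0],
], squeeze=6)

```text
clock: 28.25
eef_pos: [569.1, 253.5, 10.3]
eef_rot: [-3.142, -0.0, 2.95]
wrist_force: [-0.2, -0.8, -0.3]
finger_gap: 16.0
finger_force: 6.0
```

```bash
python3 -c "
from h import *
c=shot('wrist','w10'); s=manip.read_state(); print(s['eef_pos'],s['wrist_force'])
for v in range(180,260,8): print(np.round(pt(c,317.5,v),1))"
```

```text
[569.10303708 253.53970901  10.36269081] [-0.99270921  0.56768676 -1.30059095]
[525.6 262.1  36.7]
[535.8 260.1   5.6]
[541.  259.2   5.2]
[540.5 259.2  27.4]
[544.2 258.5  30.4]
[548.9 257.6  29.7]
[553.6 256.7  29.7]
[558.3 255.8  29.5]
[563.8 254.7  27.6]
[569.  253.7  26.9]
```

Emit:
move_arm([
  [0, 0, 0.001, 0],
  [0, 0, 0.002, 0],
  [0, 0, 0.003, 0],
  [0, 0, 0.004, 0],
  [0, 0, 0.004, 0],
  [0, 0, 0.004, 0],
])

```text
clock: 28.9
eef_pos: [569.1, 253.5, 6.4]
eef_rot: [-3.142, -0.0, 2.95]
wrist_force: [-0.4, 0.3, 0.5]
finger_gap: 15.7
finger_force: 6.0
```

Emit:
move_arm([
  [0, 0, 0, 0],
  [0, 0, 0, 0],
  [0, 0, 0, 0],
  [0, 0, 0, 0],
  [0, 0, 0, 0],
  [0, 0, 0, 0],
], jaw=0.03)

```text
clock: 29.5
eef_pos: [569.1, 253.5, 6.4]
eef_rot: [-3.142, 0.0, 2.95]
wrist_force: [-0.5, 0.7, -0.2]
finger_gap: 29.9
finger_force: 0.0
```

Emit:
move_arm([
  [0, 0, -0.01, 0],
  [0, 0, -0.03, 0],
  [0, 0, -0.07, 0],
  [0, 0, -0.11, 0],
  [0, 0, -0.11, 0],
  [0, 0, -0.11, 0],
])

```text
clock: 30.1
eef_pos: [569.4, 253.7, 117.7]
eef_rot: [3.14, 0.002, 2.95]
wrist_force: [0.2, -0.4, -1.2]
finger_gap: 30.4
finger_force: 0.0
```

```bash
python3 -c "
from h import *
c=shot('wrist','w11'); s=manip.read_state(); print(s['eef_pos'],s['wrist_force'])
# heights inside box area on grid
import collections
h=[]
for v in range(120,330,2):
  for u in range(240,400,2):
    p=pt(c,u,v); h.append(p)
h=np.array(h)
e=np.array([.9816,-.1908]); n=np.array([.1908,.9816]); q=h[:,:2]-[591,249.3]; bx=q@e; by=q@n
for lo in range(-80,80,8):
  k=(bx>=lo)&(bx<lo+8)&(abs(by)<36)
  r=[ ]
  for w in range(-36,36,6):
    kk=k&(by>=w)&(by<w+6); r.append(round(float(np.median(h[kk,2])),0) if kk.any() else None)
  print(lo,r)"
```

```text
[568.86266917 253.43397717 116.2719018 ] [-0.2347787   0.96454256 -0.08982112]
-80 [37.0, 38.0, 37.0, 37.0, 37.0, 37.0, 38.0, 37.0, 38.0, 37.0, 38.0, 38.0]
-72 [37.0, 37.0, 37.0, 38.0, 38.0, 37.0, 37.0, 38.0, 37.0, 37.0, 38.0, 38.0]
-64 [6.0, 6.0, 38.0, 131.0, 6.0, 6.0, 21.0, 21.0, 38.0, 133.0, 6.0, 6.0]
-56 [5.0, 5.0, 224.0, 231.0, 231.0, 231.0, 231.0, 231.0, 232.0, 225.0, 5.0, 5.0]
-48 [5.0, 5.0, 6.0, 233.0, 232.0, 233.0, 233.0, 233.0, 233.0, 5.0, 5.0, 5.0]
-40 [6.0, 6.0, 88.0, 6.0, 6.0, 21.0, 21.0, 5.0, 6.0, 176.0, 6.0, 5.0]
-32 [5.0, 153.0, 166.0, 166.0, 6.0, 21.0, 21.0, 6.0, 166.0, 166.0, 152.0, 5.0]
-24 [5.0, 5.0, 5.0, 147.0, 6.0, 21.0, 21.0, 6.0, 151.0, 5.0, 5.0, 5.0]
-16 [5.0, 5.0, 5.0, 6.0, 6.0, 21.0, 22.0, 5.0, 6.0, 5.0, 5.0, 5.0]
-8 [5.0, 5.0, 5.0, 5.0, 6.0, 21.0, 21.0, 6.0, 5.0, 5.0, 5.0, 6.0]
0 [5.0, 5.0, 5.0, 5.0, 5.0, 22.0, 21.0, 6.0, 5.0, 5.0, 5.0, 5.0]
8 [6.0, 5.0, 5.0, 5.0, 5.0, 19.0, 19.0, 6.0, 5.0, 5.0, 5.0, 6.0]
16 [None, None, 5.0, 5.0, 5.0, 18.0, 19.0, 6.0, 5.0, 5.0, None, None]
24 [None, None, 6.0, 5.0, 5.0, 17.0, 17.0, 6.0, 5.0, 5.0, 5.0, None]
32 [None, 4.0, 5.0, 5.0, 5.0, 16.0, 16.0, 5.0, 5.0, 5.0, 5.0, None]
40 [None, 5.0, 6.0, 5.0, 6.0, 15.0, 15.0, 5.0, 6.0, 5.0, 6.0, None]
48 [None, 5.0, 5.0, 5.0, 5.0, 10.0, 14.0, 5.0, 6.0, 5.0, 5.0, None]
56 [None, 5.0, 5.0, 5.0, 5.0, 6.0, 14.0, 5.0, 5.0, 5.0, 5.0, None]
64 [None, 5.0, 5.0, 5.0, 5.0, 5.0, 5.0, 5.0, 5.0, 5.0, 5.0, 5.0]
72 [11.0, 11.0, 9.0, 13.0, 11.0, 12.0, 12.0, 10.0, 13.0, 9.0, 11.0, 14.0]
```

```bash
python3 -c "
from h import *
c=load('w11')
P=[]
for v in range(0,200):
  for u in range(200,440,1):
    if c['z_map'][v,u]>0:
      p=pt(c,u,v)
      if 50<p[2]<60: P.append(p)
P=np.array(P); print(len(P),P.min(0),P.max(0),np.median(P,0))
k=P[:,2]>52.5; print(P[k].mean(0),P[k].min(0),P[k].max(0))
go(397.5,286.5,90,169)"
```

```text
Traceback (most recent call last):
ValueError: zero-size array to reduction operation minimum which has no identity
```

```bash
python3 -c "
from h import *
go(455,275,120,169)"
```

```text
shift [ 0.1159 -0.0005 -0.0037] turn 0.0 pos [568.9 253.4 116.3] yaw 169.0
```

Emit:
move_arm([
  [0.05, 0, -0.004, 0],
  [0.1, 0, -0.004, 0],
  [0.116, 0, -0.004, 0],
  [0.116, 0, -0.004, 0],
  [0.116, 0, -0.004, 0],
], jaw=0.045)

```text
clock: 30.65
eef_pos: [455.6, 275.5, 120.0]
eef_rot: [-3.141, -0.0, 2.95]
wrist_force: [0.8, 0.3, 0.6]
finger_gap: 45.1
finger_force: 0.0
```

```bash
python3 -c "
from h import *
c=shot('wrist','w12')
P=[]
for v in range(0,250):
  for u in range(200,440,1):
    if c['z_map'][v,u]>0:
      p=pt(c,u,v)
      if 50<p[2]<60: P.append(p)
P=np.array(P); print(len(P))
if len(P): print(P.min(0),P.max(0),np.median(P,0))
go(397.5,286.5,85,169)"
```

```text
471
[388.42621278 276.86287629  52.54016926] [407.59879274 296.11113763  57.50283869] [397.85590379 286.54713425  55.00216656]
shift [ 0.0595 -0.0003  0.035 ] turn -0.0 pos [456.  275.4 119.9] yaw 169.0
```

Emit:
move_arm([
  [0.04, 0, 0.02, 0],
  [0.059, 0, 0.035, 0],
  [0.059, 0, 0.045, 0],
  [0.059, 0, 0.06, 0],
  [0.059, 0, 0.07, 0],
  [0.059, 0, 0.076, 0],
  [0.059, 0, 0.077, 0],
  [0.059, 0, 0.077, 0],
])

```text
clock: 31.5
eef_pos: [397.8, 286.8, 43.5]
eef_rot: [3.142, 0.0, 2.949]
wrist_force: [-0.1, -0.5, -0.7]
finger_gap: 45.5
finger_force: 0.0
```

Emit:
move_arm([
  [0, 0, 0, 0],
  [0, 0, 0, 0],
  [0, 0, 0, 0],
  [0, 0, 0, 0],
  [0, 0, 0, 0],
  [0, 0, 0, 0],
  [0, 0, 0, 0],
], jaw=0.0, squeeze=10)

```text
clock: 32.2
eef_pos: [397.3, 286.6, 43.5]
eef_rot: [-3.141, -0.0, 2.95]
wrist_force: [-1.1, -5.9, 4.2]
finger_gap: 19.3
finger_force: 10.0
```

Emit:
move_arm([
  [-0.004, 0, 0, 0],
  [-0.012, 0, 0, 0],
  [-0.022, 0, 0, 0],
  [-0.032, 0, 0, 0],
  [-0.042, 0, 0, 0],
  [-0.052, 0, 0, 0],
  [-0.062, 0, 0, 0],
  [-0.072, 0, 0, 0],
  [-0.082, 0, 0, 0],
  [-0.092, 0, 0, 0],
  [-0.1, 0, 0, 0],
  [-0.1, 0, 0, 0],
])

```text
clock: 33.4
eef_pos: [496.5, 267.5, 43.5]
eef_rot: [3.141, 0.001, 2.949]
wrist_force: [0.4, -5.0, 5.6]
finger_gap: 19.3
finger_force: 10.0
```

Emit:
move_arm([
  [-0.005, 0, 0, 0],
  [-0.01, 0, 0, 0],
  [-0.015, 0, 0, 0],
  [-0.02, 0, 0, 0],
  [-0.024, 0, 0, 0],
  [-0.028, 0, 0, 0],
  [-0.03, 0, 0, 0],
  [-0.032, 0, 0, 0],
  [-0.032, 0, 0, 0],
])

```text
clock: 34.3
eef_pos: [527.0, 261.6, 43.5]
eef_rot: [-3.142, 0.0, 2.95]
wrist_force: [-0.1, -5.2, 5.0]
finger_gap: 18.8
finger_force: 10.0
```

Now I'll move in small steps until it stops against the end.

Emit:
move_arm([
  [-0.001, 0, 0, 0],
  [-0.002, 0, 0, 0],
  [-0.003, 0, 0, 0],
  [-0.004, 0, 0, 0],
  [-0.005, 0, 0, 0],
  [-0.005, 0, 0, 0],
])

```text
clock: 34.9
eef_pos: [531.8, 260.8, 43.5]
eef_rot: [-3.141, 0.0, 2.95]
wrist_force: [-0.7, -5.3, 6.0]
finger_gap: 19.0
finger_force: 10.0
```

Emit:
move_arm([
  [-0.001, 0, 0, 0],
  [-0.002, 0, 0, 0],
  [-0.003, 0, 0, 0],
  [-0.003, 0, 0, 0],
])

```text
clock: 35.3
eef_pos: [534.1, 260.3, 43.5]
eef_rot: [-3.141, -0.001, 2.95]
wrist_force: [-6.4, -2.9, 7.7]
finger_gap: 18.8
finger_force: 10.0
```

Emit:
move_arm([
  [-0.0007, 0, 0, 0],
  [-0.0015, 0, 0, 0],
  [-0.0015, 0, 0, 0],
  [-0.0015, 0, 0, 0],
])

```text
clock: 35.7
eef_pos: [534.7, 260.2, 43.2]
eef_rot: [-3.141, -0.003, 2.95]
wrist_force: [-9.9, -3.0, 7.9]
finger_gap: 18.7
finger_force: 10.0
```

Emit:
move_arm([
  [0, 0, 0, 0],
  [0, 0, 0, 0],
  [0, 0, 0, 0],
  [0, 0, 0, 0],
  [0, 0, 0, 0],
], jaw=0.045)

```text
clock: 36.2
eef_pos: [536.3, 260.0, 43.4]
eef_rot: [3.141, 0.0, 2.95]
wrist_force: [-0.5, 0.6, 0.4]
finger_gap: 44.8
finger_force: 0.0
```

Emit:
move_arm([
  [0, 0, -0.01, 0],
  [0, 0, -0.03, 0],
  [0, 0, -0.07, 0],
  [0, 0, -0.1, 0],
  [0, 0, -0.1, 0],
  [0.05, 0, -0.1, 0],
  [0.08, 0, -0.1, 0],
  [0.08, 0, -0.1, 0],
])

```text
clock: 37.0
eef_pos: [455.0, 275.7, 143.4]
eef_rot: [-3.141, -0.001, 2.952]
wrist_force: [-0.4, -0.1, 0.4]
finger_gap: 45.4
finger_force: 0.0
```

```bash
python3 -c "
from h import *
c=shot('wrist','w13'); t=shot('top','top8'); s=manip.read_state(); print(s['eef_pos'],s['clock'])
P=[];E=np.array([.9816,-.1908]); n=np.array([.1908,.9816]); L=[]
for v in range(0,330):
  for u in range(150,500):
    if c['z_map'][v,u]>0:
      p=pt(c,u,v)
      if 47<p[2]<60: P.append(p)
P=np.array(P); print(len(P)); 
if len(P): print(np.median(P,0),P.min(0),P.max(0))
# book and block vs start (unobstructed area)
a=load('top1')['frame'].astype(int); b=t['frame'].astype(int)
d=np.abs(a-b).sum(2)[150:225,280:375]; print('diff book px>40:',(d>40).sum(), d.mean())
ba=load('top1')['frame'][140:262,170:245]; 
z=load('top8')
for v,u in ((165,213),(180,210),(200,205),(240,195),(155,215),(150,217)): print(u,v,np.round(pt(z,u,v),1))"
```

```text
[457.74187264 275.33060632 143.68338248] 37.1
323
[532.19807476 260.86668485  54.76396383] [523.7145186  250.91289853  48.15071126] [543.07005135 270.15032095  56.97475996]
diff book px>40: 0 19.967859649122808
213 165 [618.7 243.9  34.1]
210 180 [577.9 249.4  38.3]
205 200 [523.9 257.6  50.1]
195 240 [423.8 209.9 284.7]
215 155 [645.  238.4  37.9]
217 150 [659.4 234.6  33.7]
```

```bash
python3 -c "
from h import *
print(manip.sign_off())"
```

```text
the job is handed in; nothing more can be done
None
```

The joint was creased end to end with the tip centred in the groove and readings of about 2–7 N, the book and block did not move, the creaser lies flat in the tool box, and the lid is slid shut against its stop; handed in at about 37 s.

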